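# Put the print-finishing tools back in their shadow tray

## Robot

A 7-joint arm with a two-finger parallel gripper is mounted at the origin on the work surface. World frame = base frame: x ahead of the robot, y to its left, z up, the work surface at z = 0. Lengths are in m, angles in rad, forces in N, time in s.
With the tool pointing down it reaches from about 0.4 to 0.85 m from the base axis. Payload 6.9 kg.
Tool frame: the origin (TCP) lies midway between the tips of the shut fingers; the grasp point (between the pads) lies 19 mm behind it; z points along the fingers, y is the direction in which the jaws open and shut (so a half turn about z gives the same grasp; the last joint's range is limited). The gripper opens to 85 mm and grips with 20 to 120 N. Pads are 22 mm wide; open, the fingers measure 114 mm over their backs; the gripper's body (76 mm by 85 mm) begins 54 mm behind the grasp point. The pads swing forward as they close: fully open they stand 13 mm farther back than shut.
Start: joints at [-1.19, 0.507, -0.238, 1.5, 0.126, 1.149, -0.155], TCP at [0.17, 0.602, 0.231] pointing down, gripper open.
Joint ranges: [-3.08, 3.08], [-0.24, 2.05], [-1.43, 1.35], [0, 2.5], [-1.52, 4.66], [0.17, 1.96], [-2.89, 2.89]. Speed limits (rad/s): [2.39, 2.39, 3.14, 3.14, 3.14, 3.14, 3.14].

## Interface

Orientations are given as a unit quaternion [w, x, y, z].
In Python, from plant import sensors, imaging, job_done gives the robot as it stands.
- The arm moves only by the tool carry_out, never from a script. Its argument "steps" is a list of rows, each an object with "linear": the shift along the tool's x, y, z in mm, a list of three; "twist": the turn, a rotation vector about the tool's x, y, z in degrees, a list of three; "claw": the closure, from -1 (fully open) to 1 (shut). In form: [{"linear": [dx, dy, dz], "twist": [wx, wy, wz], "claw": claw}, ...]. A call has 1 to 8 rows; each row shifts and turns the commanded pose from where the row before left it, along the tool's axes as they then stand; what a row does not reach is not made up. A row lasts 1/8 s, in which the tool goes at most 62.5 mm and 10.7 degrees, less where a joint would pass 70% of its speed; a pose out of reach is approached as far as the arm can. A call is refused whole if a number of a shift passes 62.5 or a number of a turn 10.7, either way. A call with a gripper value outside its range is refused whole. The fingers move at their own pace and stop on an object; "squeeze" is the grip in N (left out, the last holds). Time passes only in rows, so rows that do not move let the fingers close. It gives the time, the measured TCP pose, the force and the opening at its end, in the units of the state.
- sensors.read_state(): the state, without advancing time (a new reading comes with each control period).
- imaging.snapshot(name): name is "side" or "top"; returns a dict with "img" (480x640x3 uint8, red, green, blue), "fx", "fy", "cx", "cy" (pixels), "k1" (the pictures are not rectified: a ray, as slopes to the right and down, at radius r is drawn at 1 + k1 r^2 times it, then the intrinsics apply), "R" (3x3) and "t" (3): a world point X has camera coordinates R X + t. Camera axes: x right, y down, z forward; pixel columns grow to the right and rows downward; lengths in m; the calibration is good to about 2 mm. A picture is of the moment at which its call begins. There is no depth.
- job_done(): hands the job in, once; it reports no verdict.
The state is a dict: "time": time; "joint_positions": joint angles; "joint_vel": joint speeds; "effort": joint torques, N m; "eef_pos": TCP position; "tool_rot": TCP orientation; "ft_force": force on the tool from outside, world axes, zero at the start; "torque": the same for the moment, N m; "grip_width": finger opening in m.
Only numpy, scipy, OpenCV 4.12 (cv2) and the standard library are available. Lean on these libraries where they do the work, as an engineer would, in place of code of your own. Each camera call takes 0.05 s, during which the arm holds its last target.

## Task

Put the wide-bladed scraper and the digital caliper away in the black foam tray: lay each one flat in the empty cut-out that has its own outline, pointing the way the outline shows, down on the cut-out's floor, and let go. Lower them in rather than dropping them from a height; the narrow long scraper and the other things do not belong in these cut-outs.

Things in the scene. Friction and masses are not known exactly. Their poses are not given: they have to be found in the camera images.
- scraper_mid (a point): Wide-bladed scraper lying flat, 0.08-0.17 kg. Point: grip centre, 13 mm above its underside, near its centre of mass; x to the blade's edge, z up. Pale wood handle 26 mm wide and high, from x = -75 to 10 mm; ferrule to 27; steel blade 3 mm thick along the underside, 64 mm wide, x = 25 to 85. Grip across the handle (y). Not the one with the 20 mm wide, 100 mm long blade.
- caliper_mid (a point): Closed digital caliper lying flat, display up, 0.1-0.23 kg. Point: centre of the black display block (60 along x, 36 along y, 18 mm high), 9 mm above its underside, near its centre of mass; x along the beam to the jaws, z up. Beam 14 wide, 5 mm thick, x = -105 to 60; jaws 5 mm thick, x = 30 to 60, y = -43 to 20. Grip across the block (y).
- scraper_pocket (a point): T-shaped cut-out for the wide scraper in the black foam tray (fixed, 212 x 254 mm, top 12 mm above the table). Point on its floor, 4 mm above the table, 8 mm below the foam's top, below where the scraper's point belongs; x: where the blade must point. 11 mm of play all round. Seated, the scraper's point is 13 mm above this one. Fingers may touch the foam.
- caliper_pocket (a point): Lopsided cut-out for the caliper, in the middle of the same tray: next to the T, on its +y side. Point on its floor, 4 mm above the table, 8 mm below the foam's top, below where the caliper's point belongs; x: where the jaws must point. 11 mm of play or more all round. Seated, the caliper's point is 9 mm above this one. A third cut-out beyond already holds a driver.
Things that resemble listed ones, but are neither listed nor needed, are in the scene too. What is shaped like the part that bears scraper_mid but red is not meant. What is shaped like the part that bears caliper_mid but yellow is not meant.

How it is judged:
At the end, for the whole second after the job is handed in: Wide scraper and caliper released and at rest in their own cut-outs: each point within 18 mm (from above) of its cut-out's, length within 15 degrees of the outline and the right way round (else it does not go in), flat within 4 degrees, at most 4 mm above the floor (horizontal distance between scraper_mid and scraper_pocket below 0.018 m and angle between the x axis of scraper_mid and the x axis of scraper_pocket, either way round below 0.26 rad and z of scraper_mid in the frame of scraper_pocket below 0.017 m and angle between each of scraper_mid, caliper_mid's own z axis and vertical below 0.07 rad and linear speed of each of scraper, caliper below 0.02 m/s and horizontal distance between caliper_mid and caliper_pocket below 0.018 m and angle between the x axis of caliper_mid and the x axis of caliper_pocket, either way round below 0.26 rad and z of caliper_mid in the frame of caliper_pocket below 0.013 m); the robot touches nothing.
It fails at once if the scraper was let go of in the air, with its centre more than 65 mm above the table (height (world z) of scraper_mid above 0.065 m and contact force between scraper and the fingers below 0.01 N).
It fails at once if the caliper was let go of in the air, with its centre more than 65 mm above the table (height (world z) of caliper_mid above 0.065 m and contact force between caliper and the fingers below 0.01 N).
It also fails if it takes over 58 s, if anything falls off the work surface, if the arm or the gripper's body presses on something with over 40 N, if the wrist force passes 120 N, or if a joint passes its speed limit or range.

## Working session

There is one attempt and no reset: what is moved stays moved. The work goes in short steps, Python scripts to look and compute and a tool call to move; the robot and the scene stay as the last step left them, time stands still between calls to the robot, and variables do not carry over. Pictures are saved under pics/ and viewed, and the job is handed in when it is done.

Besides the shell and the picture viewer there is one more tool, called after "Call:" as a command line: name --argument value ..., lists and objects as JSON in quotes. carry_out: Moves the arm, as the interface text tells. Its arguments: {"type":"object","properties":{"steps":{"type":"array"},"squeeze":{"type":"number"}},"required":["steps"]}

```bash
mkdir -p pics; ls; python3 - <<'E'
from plant import sensors, imaging
import cv2,pickle
print(sensors.read_state())
for n in("top","side"):
    s=imaging.snapshot(n);pickle.dump(s,open(f"{n}0.pkl","wb"))
    cv2.imwrite(f"pics/{n}0.png",s["img"][:,:,::-1]);print(n,{k:v for k,v in s.items() if k!="img"})
E
```

```text
pics
{'time': 0.0, 'joint_positions': array([-1.19049437,  0.50832757, -0.23748548,  1.50113703,  0.12568009,
        1.14891184, -0.15482115]), 'joint_vel': array([ 0.00077244, -0.00051826,  0.00046326,  0.00060569, -0.00037371,
        0.00078547, -0.00087588]), 'effort': array([-3.79250396e-04, -6.20592213e+01, -2.18657658e+00, -2.49632925e+01,
        1.26654198e-02,  1.25487201e-02, -6.06514305e-07]), 'eef_pos': array([0.16954986, 0.60103259, 0.23043324]), 'tool_rot': array([-1.04293101e-04,  1.36991722e-01,  9.90571784e-01, -8.93463393e-04]), 'ft_force': array([ 0.30373241,  0.25965662, -0.33666369]), 'torque': array([-0.0340208 ,  0.02954594,  0.02999075]), 'grip_width': 0.08551758999422537}
top {'fx': 525.2012956293316, 'fy': 525.2012956293316, 'cx': 314.74349300506026, 'cy': 243.34157698353994, 'k1': -0.03493263626550219, 'R': array([[-0.01533215, -0.99970867,  0.0186415 ],
       [-0.99578108,  0.0135797 , -0.09075036],
       [ 0.09047077, -0.01995425, -0.99569918]]), 't': array([-0.0030711 ,  0.45635679,  1.11357149])}
side {'fx': 595.2894740539829, 'fy': 595.2894740539829, 'cx': 318.318409055287, 'cy': 244.25424546709718, 'k1': 0.058840835973203325, 'R': array([[ 0.99978928, -0.01729678,  0.0110555 ],
       [-0.00457381, -0.71271247, -0.70144138],
       [ 0.02001207,  0.70124301, -0.7126414 ]]), 't': array([-0.44271827,  0.00792214,  1.02203379])}
```

View pics/top0.png

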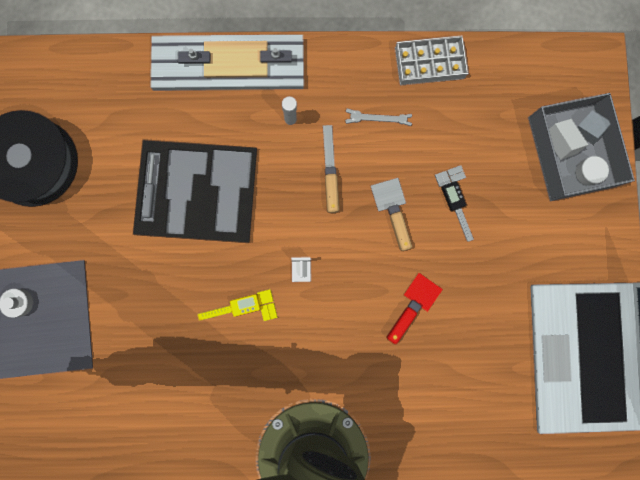

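View pics/side0.png

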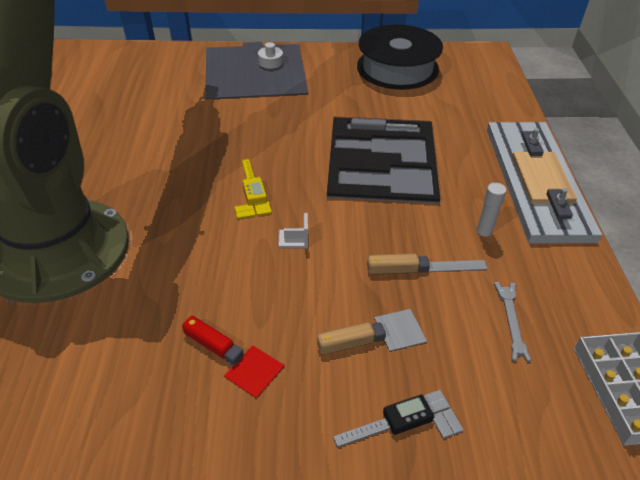

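The wooden tools are the wide-bladed scraper at about (393,213) and the narrow one at about (331,170). The red scraper is at (415,308), the black caliper at (455,195) and the yellow one at (240,306). The wide wooden scraper and the black caliper fit the description. I'll confirm both in enlarged crops.

```bash
python3 - <<'E'
import cv2
im=cv2.imread("pics/top0.png");
c=im[155:260,360:490];cv2.imwrite("pics/c1.png",cv2.resize(c,None,fx=5.5,fy=5.5,interpolation=cv2.INTER_CUBIC))
c=im[130:250,125:265];cv2.imwrite("pics/c2.png",cv2.resize(c,None,fx=5,fy=5,interpolation=cv2.INTER_CUBIC))
im=cv2.imread("pics/side0.png");
c=im[300:450,310:470];cv2.imwrite("pics/c3.png",cv2.resize(c,None,fx=4,fy=4,interpolation=cv2.INTER_CUBIC))
E
```

```text
(no output)
```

View pics/c1.png

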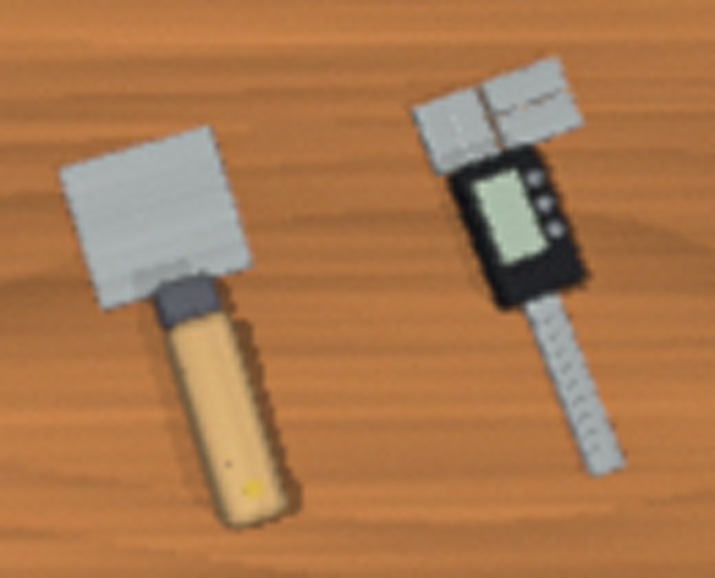

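View pics/c2.png

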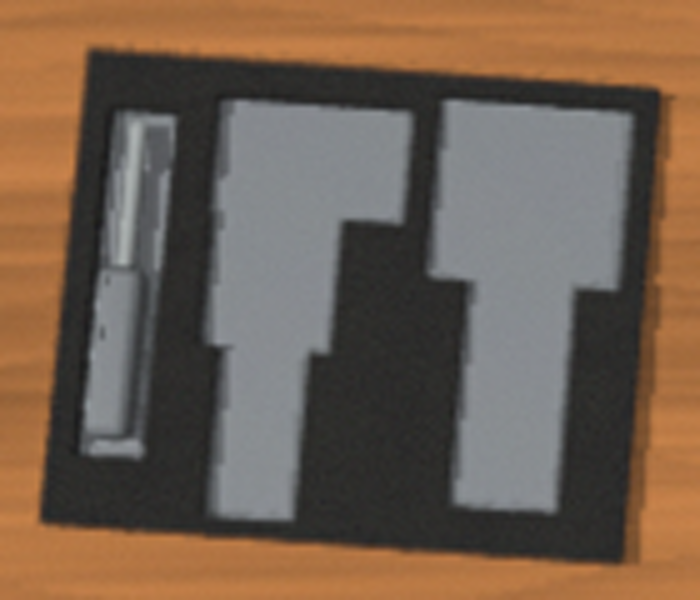

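View pics/c3.png

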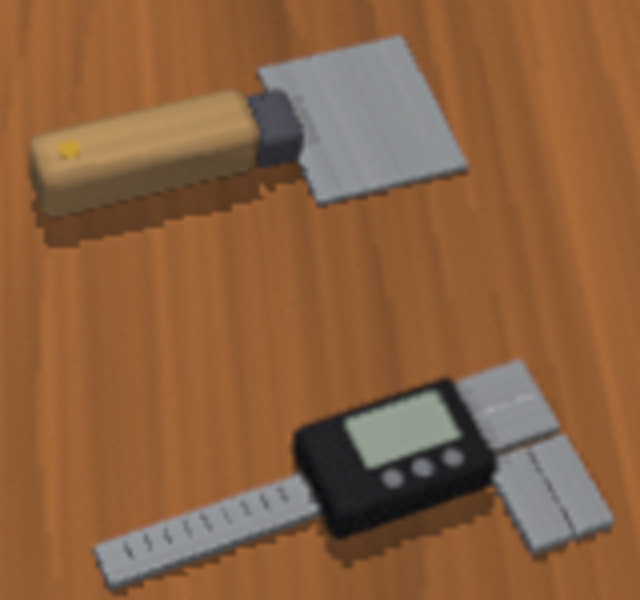

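Both are confirmed: pale wood handle with a broad blade at crop (155,215), and a black caliper with the long jaw on the right at (530,90). In the tray, the T cut-out is on the right and the lopsided one is in the middle. Next I'll fit poses from the corner pixels and check them by overlaying on the side view.

```bash
cat > h.py <<'E'
import numpy as np,cv2,pickle
from scipy.optimize import least_squares
def proj(s,X):
    c=np.asarray(X)@s["R"].T+s["t"]; a=c[:,:2]/c[:,2:]; r2=(a**2).sum(1,keepdims=True)
    a=a*(1+s["k1"]*r2); return a*[s["fx"],s["fy"]]+[s["cx"],s["cy"]]
def world(p,L):  # L: local xy mm + world z mm
    L=np.asarray(L,float)/1000; c,s=np.cos(p[2]),np.sin(p[2])
    return np.c_[p[0]+c*L[:,0]-s*L[:,1],p[1]+s*L[:,0]+c*L[:,1],L[:,2]]
def fit(obs,L):  # obs: list of (snap,pix,L)
    f=lambda p:np.concatenate([(proj(s,world(p,l))-px).ravel() for s,px,l in obs])
    r=least_squares(f,L,loss="soft_l1"); return r.x,r.fun.reshape(-1,2)
def cp(p,sc,off): return (np.array(p,float)+.5)/sc-.5+off
E
python3 - <<'E'
from h import *
T=pickle.load(open("top0.pkl","rb"));S=pickle.load(open("side0.pkl","rb"))
o1=[360,155];o2=[125,130];o3=[310,300]
D={}
D["scr"]=([(60,170),(210,126),(250,266),(104,308)],[(85,32,3),(85,-32,3),(25,-32,3),(25,32,3)],5.5,o1)
D["cal"]=([(413,108),(556,57),(583,124),(452,176),(538,146),(588,275),(505,309),(588,475),(625,464)],[(60,20,5),(60,-43,5),(30,-43,5),(30,18,18),(30,-18,18),(-30,-18,18),(-30,18,18),(-105,7,5),(-105,-7,5)],5.5,o1)
D["sp"]=([(443,99),(635,112),(619,290),(575,288),(557,513),(452,507),(468,280),(429,277)],[(96,43,12),(96,-43,12),(14,-43,12),(14,-24,12),(-86,-24,12),(-86,24,12),(14,24,12),(14,43,12)],5,o2)
D["cpk"]=([(221,99),(413,112),(403,222),(343,220),(329,354),(307,352),(294,521),(210,516),(229,346),(206,346)],[(71,31,12),(71,-54,12),(19,-54,12),(19,-29,12),(-41,-29,12),(-41,-18,12),(-116,-18,12),(-116,18,12),(-41,18,12),(-41,30,12)],5,o2)
img=S["img"][:,:,::-1].copy();big=cv2.resize(img,None,fx=3,fy=3,interpolation=cv2.INTER_CUBIC)
P={}
for k,(c,L,sc,o) in D.items():
    p,r=fit([(T,cp(c,sc,o),L)],[.5,0,0]);P[k]=p
    print(k,p.round(4),np.degrees(p[2]).round(1),"maxres",abs(r).max().round(2))
    q=(proj(S,world(p,L))*3+1).round().astype(int)
    for a in q: cv2.circle(big,tuple(map(int,a)),3,(0,0,255),1)
pickle.dump(P,open("P.pkl","wb"))
cv2.imwrite("pics/o1.png",big[880:1340,930:1420]);cv2.imwrite("pics/o2.png",big[330:630,950:1350])
E
```

```text
scr [ 0.5124 -0.189   0.2688] 15.4 maxres 0.62
cal [ 0.5587 -0.3185  0.3358] 19.2 maxres 1.28
sp [ 0.5708  0.1771 -0.0829] -4.7 maxres 0.74
cpk [ 0.5981  0.2844 -0.081 ] -4.6 maxres 1.34
```

View pics/o1.png

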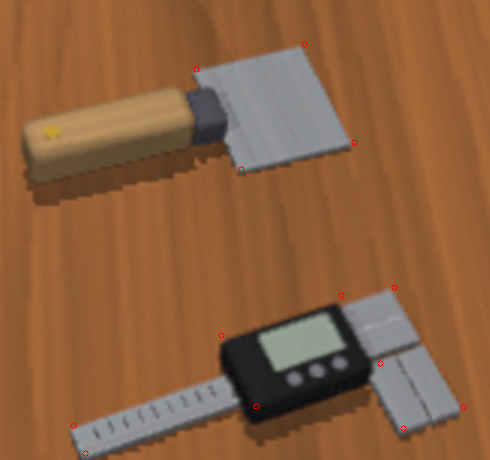

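View pics/o2.png

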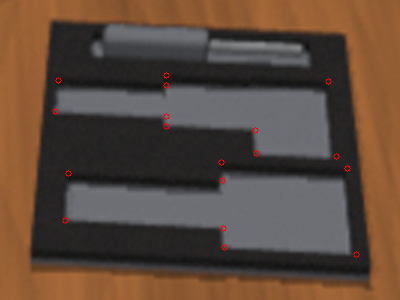

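The side overlay agrees to about 2 mm, so I'll move to the scraper. First, a helper that gives the distance to go in tool axes.

```bash
cat > go.py <<'E'
import sys,numpy as np
from plant import sensors
from scipy.spatial.transform import Rotation as Ro
def go(x,y,z,yaw):
    s=sensors.read_state();q=s["tool_rot"];R=Ro.from_quat([q[1],q[2],q[3],q[0]])
    d=R.inv().apply(np.array([x,y,z])-s["eef_pos"])*1000
    M=R.as_matrix()
    c,n=np.cos(np.radians(yaw)),np.sin(np.radians(yaw))
    ty=np.array([c,n,0]);tz=np.array([0,0,-1.]);G=np.c_[np.cross(ty,tz),ty,tz]
    if G[:,1]@M[:,1]<0: G[:,:2]*=-1
    w=np.degrees((R.inv()*Ro.from_matrix(G)).as_rotvec())
    print("shift",d.round(1),"twist",w.round(1),"t",round(s["time"],2),"pos",s["eef_pos"].round(4),"w",round(s["grip_width"],4),"F",s["ft_force"].round(1),"j",s["joint_positions"].round(2))
if __name__=="__main__": go(*map(float,sys.argv[1:]))
E
python3 go.py 0.46 0.25 0.2 74.3;  python3 go.py 0.5076 -0.1903 0.12 105.4
```

```text
shift [-374.8 -259.1   30.9] twist [-0.1  0.  -0. ] t 0.1 pos [0.1695 0.6011 0.2305] w 0.0853 F [-0.4 -0.6 -0.2] j [-1.19  0.51 -0.24  1.5   0.13  1.15 -0.15]
shift [-540.1 -669.8  111.6] twist [ -0.1  -0.  -31.1] t 0.1 pos [0.1695 0.6011 0.2305] w 0.0853 F [-0.4 -0.6 -0.2] j [-1.19  0.51 -0.24  1.5   0.13  1.15 -0.15]
```

Call:
carry_out --steps '[{"linear": [-47,-32.5,2],"twist": [0,0,0],"claw": -1},{"linear": [-47,-32.5,2],"twist": [0,0,0],"claw": -1},{"linear": [-47,-32.5,2],"twist": [0,0,0],"claw": -1},{"linear": [-47,-32.5,2],"twist": [0,0,0],"claw": -1},{"linear": [-47,-32.5,2],"twist": [0,0,0],"claw": -1},{"linear": [-47,-32.5,2],"twist": [0,0,0],"claw": -1},{"linear": [-47,-32.5,2],"twist": [0,0,0],"claw": -1},{"linear": [-47,-32.5,2],"twist": [0,0,0],"claw": -1}]'

```text
time: 1.1
eef_pos: [0.4618, 0.2477, 0.2151]
tool_rot: [-0.0, 0.137, 0.991, -0.0]
ft_force: [0.5, 0.4, 0.3]
grip_width: 0.085
```

```bash
python3 go.py 0.5076 -0.1903 0.12 105.4
```

```text
shift [-162.9 -409.1   95.1] twist [ -0.   -0.  -31.1] t 1.1 pos [0.4618 0.2477 0.2151] w 0.085 F [0.5 0.4 0.3] j [-0.43  0.36 -0.15  1.79  0.06  0.99  0.69]
```

Call:
carry_out --steps '[{"linear": [-20.4,-51,2],"twist": [0,0,0],"claw": -1},{"linear": [-20.4,-51,2],"twist": [0,0,0],"claw": -1},{"linear": [-20.4,-51,2],"twist": [0,0,0],"claw": -1},{"linear": [-20.4,-51,5],"twist": [0,0,0],"claw": -1},{"linear": [-20.4,-51,10],"twist": [0,0,0],"claw": -1},{"linear": [-20.4,-51,15],"twist": [0,0,0],"claw": -1},{"linear": [-20.4,-51,15],"twist": [0,0,0],"claw": -1},{"linear": [-20.4,-51,15],"twist": [0,0,0],"claw": -1}]'

```text
time: 2.1
eef_pos: [0.5072, -0.1893, 0.1486]
tool_rot: [-0.0, 0.137, 0.991, 0.0]
ft_force: [0.8, -0.4, 0.2]
grip_width: 0.0855
```

Call:
carry_out --steps '[{"linear": [0,0,10],"twist": [0,0,-10.4],"claw": -1},{"linear": [0,0,10],"twist": [0,0,-10.4],"claw": -1},{"linear": [0,0,10],"twist": [0,0,-10.4],"claw": -1},{"linear": [0,0,0],"twist": [0,0,0],"claw": -1}]'

```text
time: 2.6
eef_pos: [0.5065, -0.1877, 0.1184]
tool_rot: [-0.001, -0.134, 0.991, 0.001]
ft_force: [-0.2, -0.9, 0.6]
grip_width: 0.0851
```

```bash
python3 go.py 0.5076 -0.1903 0.007 105.4; python3 - <<'E'
from plant import imaging
import cv2
a=imaging.snapshot("top")["img"][:,:,::-1][130:290,320:500];b=imaging.snapshot("side")["img"][:,:,::-1][220:400,260:460]
cv2.imwrite("pics/a1.png",cv2.hconcat([cv2.resize(a,(400,356)),cv2.resize(b,(395,356))]))
E
```

```text
shift [ -0.5  -3.  111.4] twist [ 0.1 -0.1 -0. ] t 2.6 pos [ 0.5065 -0.1877  0.1184] w 0.0851 F [-0.2 -0.9  0.6] j [ 0.43  0.5  -0.18  1.88  0.12  0.78  2.02]
```

View pics/a1.png

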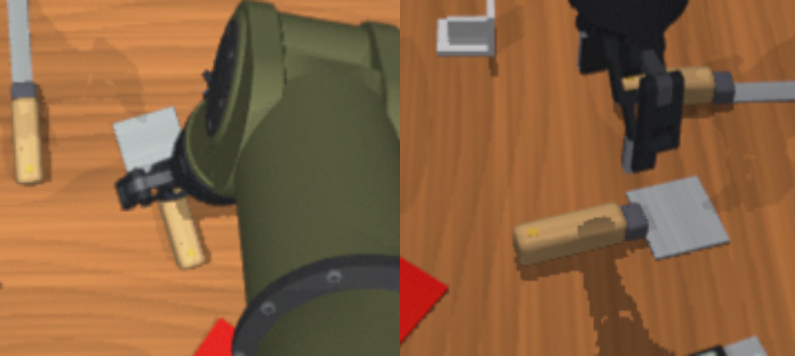

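The gripper hangs over the front half of the scraper's handle (top part about (165,190), side (640,130)) with its jaws across it. Descending now.

Call:
carry_out --steps '[{"linear": [0,-3,25],"twist": [0,0,0],"claw": -1},{"linear": [0,0,30],"twist": [0,0,0],"claw": -1},{"linear": [0,0,25],"twist": [0,0,0],"claw": -1},{"linear": [0,0,15],"twist": [0,0,0],"claw": -1},{"linear": [0,0,10],"twist": [0,0,0],"claw": -1},{"linear": [0,0,6],"twist": [0,0,0],"claw": -1},{"linear": [0,0,0],"twist": [0,0,0],"claw": -1}]'

```text
time: 3.58
eef_pos: [0.5082, -0.1907, 0.0084]
tool_rot: [0.0, -0.134, 0.991, -0.0]
ft_force: [-0.1, 0.2, -0.2]
grip_width: 0.0854
```

Call:
carry_out --steps '[{"linear": [0,0,0],"twist": [0,0,0],"claw": 1},{"linear": [0,0,0],"twist": [0,0,0],"claw": 1},{"linear": [0,0,0],"twist": [0,0,0],"claw": 1},{"linear": [0,0,0],"twist": [0,0,0],"claw": 1},{"linear": [0,0,0],"twist": [0,0,0],"claw": 1},{"linear": [0,0,0],"twist": [0,0,0],"claw": 1},{"linear": [0,0,0],"twist": [0,0,0],"claw": 1}]' --squeeze 40

```text
time: 4.45
eef_pos: [0.5083, -0.1907, 0.0087]
tool_rot: [0.0, -0.134, 0.991, -0.0]
ft_force: [-0.3, -0.6, 5.4]
grip_width: 0.0251
```

```bash
python3 go.py 0.5076 -0.1903 0.007 105.4
```

```text
shift [0.6 0.6 1.7] twist [-0.  0.  0.] t 4.45 pos [ 0.5083 -0.1907  0.0087] w 0.0251 F [-0.3 -0.6  5.4] j [ 0.41  0.66 -0.14  1.97  0.17  0.52  1.98]
```

Call:
carry_out --steps '[{"linear": [0,0,-10],"twist": [0,0,0],"claw": 1},{"linear": [0,0,-25],"twist": [0,0,0],"claw": 1},{"linear": [0,0,-35],"twist": [0,0,0],"claw": 1},{"linear": [0,0,-35],"twist": [0,0,0],"claw": 1},{"linear": [0,0,0],"twist": [0,0,10],"claw": 1},{"linear": [0,0,0],"twist": [0,0,10.1],"claw": 1},{"linear": [0,0,0],"twist": [0,0,0],"claw": 1}]'

```text
time: 5.32
eef_pos: [0.508, -0.1904, 0.1136]
tool_rot: [-0.0, 0.04, 0.999, -0.0]
ft_force: [0.6, 0.4, -1.5]
grip_width: 0.0252
```

```bash
python3 go.py 0.5664 0.1775 0.06 85.25; python3 - <<'E'
from plant import imaging
import cv2
b=imaging.snapshot("side")["img"][:,:,::-1];cv2.imwrite("pics/a2.png",b)
E
```

```text
shift [-29.  371.4  53.5] twist [-0.  -0.   0.2] t 5.33 pos [ 0.508  -0.1904  0.1136] w 0.0252 F [ 0.6  0.4 -1.5] j [ 0.37  0.5  -0.08  1.88  0.06  0.76  1.75]
```

View pics/a2.png

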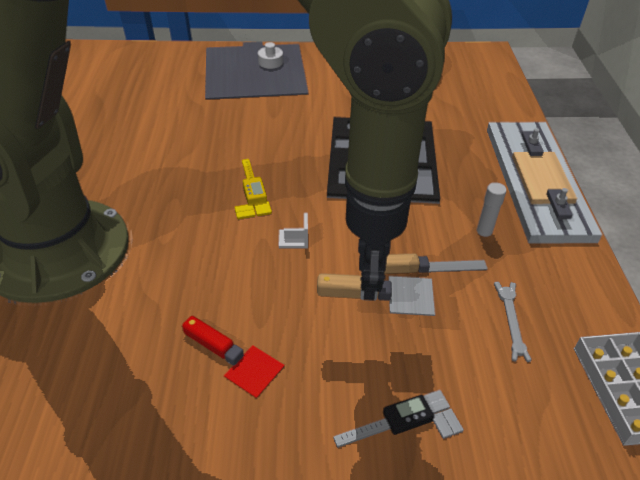

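The scraper is held level: handle at (345,285), blade at (412,296). Carrying it over to the T cut-out.

Call:
carry_out --steps '[{"linear": [-3.6,30,0],"twist": [0,0,0],"claw": 1},{"linear": [-3.6,50,0],"twist": [0,0,0],"claw": 1},{"linear": [-3.6,55,0],"twist": [0,0,0],"claw": 1},{"linear": [-3.6,60,0],"twist": [0,0,0],"claw": 1},{"linear": [-3.6,60,0],"twist": [0,0,0],"claw": 1},{"linear": [-3.6,55,0],"twist": [0,0,0],"claw": 1},{"linear": [-3.6,40,0],"twist": [0,0,0],"claw": 1},{"linear": [-3.6,21,0],"twist": [0,0,0],"claw": 1}]'

```text
time: 6.38
eef_pos: [0.5666, 0.1795, 0.1131]
tool_rot: [-0.0, 0.038, 0.999, 0.0]
ft_force: [0.2, -0.8, -1.5]
grip_width: 0.0248
```

Call:
carry_out --steps '[{"linear": [0,0,15],"twist": [0,0,0],"claw": 1},{"linear": [0,0,20],"twist": [0,0,0],"claw": 1},{"linear": [0,0,20],"twist": [0,0,0],"claw": 1},{"linear": [0,0,10],"twist": [0,0,0],"claw": 1},{"linear": [0,0,0],"twist": [0,0,0],"claw": 1}]'

```text
time: 7.0
eef_pos: [0.5664, 0.175, 0.0473]
tool_rot: [-0.001, 0.041, 0.999, -0.001]
ft_force: [-0.1, 0.5, -1.2]
grip_width: 0.025
```

```bash
python3 go.py 0.5664 0.1775 0.0135 85.25; python3 - <<'E'
from plant import imaging
import cv2
a=imaging.snapshot("top")["img"][:,:,::-1][120:260,120:300];b=imaging.snapshot("side")["img"][:,:,::-1][90:220,310:470]
cv2.imwrite("pics/a3.png",cv2.hconcat([cv2.resize(a,(400,311)),cv2.resize(b,(383,311))]))
E
```

```text
shift [ 0.1  2.6 33.8] twist [-0.1 -0.1  0. ] t 7.0 pos [0.5664 0.175  0.0473] w 0.025 F [-0.1  0.5 -1.2] j [-0.3   0.65 -0.06  1.8   0.06  0.69  1.09]
```

View pics/a3.png

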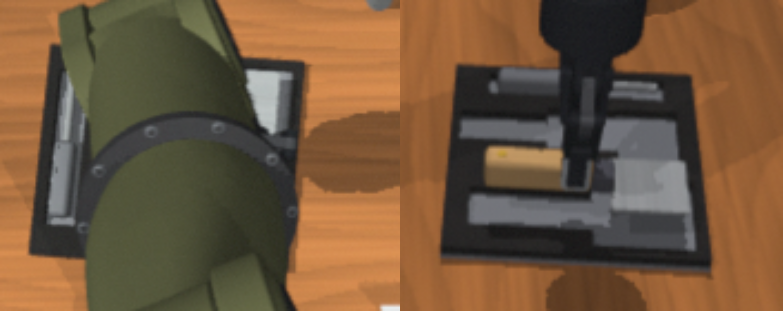

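The scraper is aligned above the T: blade at side crop (650,185), pocket just below it. Lowering in.

Call:
carry_out --steps '[{"linear": [0,2.5,8],"twist": [0,0,0],"claw": 1},{"linear": [0,0,10],"twist": [0,0,0],"claw": 1},{"linear": [0,0,8],"twist": [0,0,0],"claw": 1},{"linear": [0,0,4],"twist": [0,0,0],"claw": 1},{"linear": [0,0,3],"twist": [0,0,0],"claw": 1},{"linear": [0,0,0],"twist": [0,0,0],"claw": 1}]'

```text
time: 7.85
eef_pos: [0.567, 0.1793, 0.0151]
tool_rot: [-0.0, 0.041, 0.999, -0.0]
ft_force: [-0.3, 0.3, -1.7]
grip_width: 0.0253
```

```bash
python3 go.py 0.5664 0.1775 0.0135 85.25; python3 - <<'E'
from plant import imaging
import cv2
b=imaging.snapshot("side")["img"][:,:,::-1][90:220,310:470]
cv2.imwrite("pics/a4.png",cv2.resize(b,(640,520)))
E
```

```text
shift [ 0.4 -1.8  1.6] twist [-0.  -0.   0.1] t 7.85 pos [0.567  0.1793 0.0151] w 0.0253 F [-0.3  0.3 -1.7] j [-0.31  0.7  -0.06  1.82  0.07  0.62  1.08]
```

View pics/a4.png

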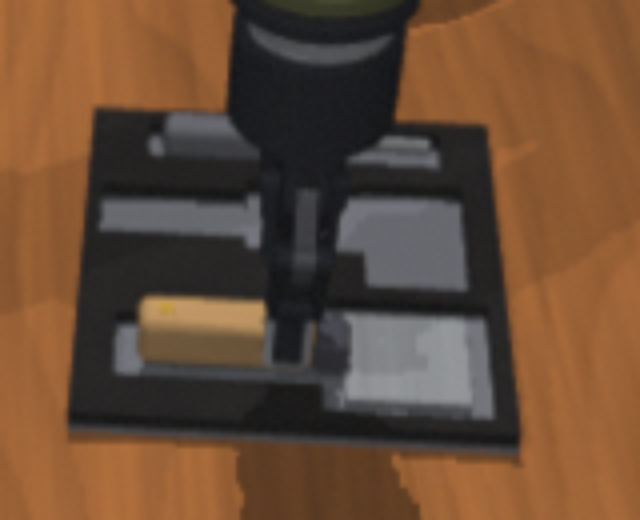

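The scraper sits inside the T outline with a gap all round, about 2 mm above the floor. I'll take out the last bit and let go.

Call:
carry_out --steps '[{"linear": [0,-1.5,1.5],"twist": [0,0,0],"claw": 1},{"linear": [0,0,1],"twist": [0,0,0],"claw": 1},{"linear": [0,0,0],"twist": [0,0,0],"claw": 1}]'

```text
time: 8.28
eef_pos: [0.567, 0.1778, 0.0128]
tool_rot: [0.0, 0.041, 0.999, 0.0]
ft_force: [-0.3, 0.2, -2.0]
grip_width: 0.0249
```

Call:
carry_out --steps '[{"linear": [0,0,0],"twist": [0,0,0],"claw": 0},{"linear": [0,0,0],"twist": [0,0,0],"claw": 0},{"linear": [0,0,0],"twist": [0,0,0],"claw": 0},{"linear": [0,0,-10],"twist": [0,0,0],"claw": 0},{"linear": [0,0,-25],"twist": [0,0,0],"claw": -1},{"linear": [0,0,-35],"twist": [0,0,0],"claw": -1},{"linear": [0,0,-45],"twist": [0,0,0],"claw": -1},{"linear": [0,0,0],"twist": [0,0,0],"claw": -1}]'

```text
time: 9.28
eef_pos: [0.5692, 0.1786, 0.1322]
tool_rot: [0.004, 0.041, 0.999, 0.001]
ft_force: [0.5, -0.1, 0.2]
grip_width: 0.0854
```

```bash
python3 go.py 0.5587 -0.3185 0.12 109.2
```

```text
shift [ -29.8 -496.4   10.9] twist [  0.1   0.4 -23.9] t 9.28 pos [0.5692 0.1786 0.1322] w 0.0854 F [ 0.5 -0.1  0.2] j [-0.3   0.55 -0.07  1.72  0.05  0.87  1.1 ]
```

Call:
carry_out --steps '[{"linear": [-3.7,-45,0],"twist": [0,0,0],"claw": -1},{"linear": [-3.7,-60,0],"twist": [0,0,0],"claw": -1},{"linear": [-3.7,-60,0],"twist": [0,0,0],"claw": -1},{"linear": [-3.7,-60,0],"twist": [0,0,0],"claw": -1},{"linear": [-3.7,-60,0],"twist": [0,0,0],"claw": -1},{"linear": [-3.7,-60,0],"twist": [0,0,0],"claw": -1},{"linear": [-3.7,-60,0],"twist": [0,0,0],"claw": -1},{"linear": [-3.7,-60,0],"twist": [0,0,0],"claw": -1}]'

```text
time: 10.28
eef_pos: [0.5583, -0.2898, 0.1276]
tool_rot: [-0.0, 0.04, 0.999, 0.0]
ft_force: [1.6, -0.3, -0.4]
grip_width: 0.0853
```

Call:
carry_out --steps '[{"linear": [0,-31,0],"twist": [0,0,0],"claw": -1},{"linear": [0,0,0],"twist": [0,0,-8],"claw": -1},{"linear": [0,0,0],"twist": [0,0,-8],"claw": -1},{"linear": [0,0,0],"twist": [0,0,-8],"claw": -1},{"linear": [0,0,0],"twist": [0,0,0],"claw": -1}]'

```text
time: 10.9
eef_pos: [0.5559, -0.3189, 0.1274]
tool_rot: [-0.0, -0.168, 0.986, 0.0]
ft_force: [0.0, 0.1, 0.4]
grip_width: 0.0856
```

```bash
python3 go.py 0.5587 -0.3185 0.006 109.2;  python3 - <<'E'
from plant import imaging
import cv2
a=imaging.snapshot("top")["img"][:,:,::-1][130:250,130:270];b=imaging.snapshot("side")["img"][:,:,::-1]
cv2.imwrite("pics/a5.png",cv2.hconcat([cv2.resize(a,(400,343)),cv2.resize(b[300:460,310:490],(386,343))]))
cv2.imwrite("pics/a6.png",cv2.resize(b[100:220,310:470],(640,480)))
E
```

```text
shift [ -2.9  -0.6 121.4] twist [ 0.  -0.   0.1] t 10.9 pos [ 0.5559 -0.3189  0.1274] w 0.0856 F [0.  0.1 0.4] j [ 0.6   0.62 -0.19  1.59  0.14  0.94  2.26]
```

View pics/a5.png

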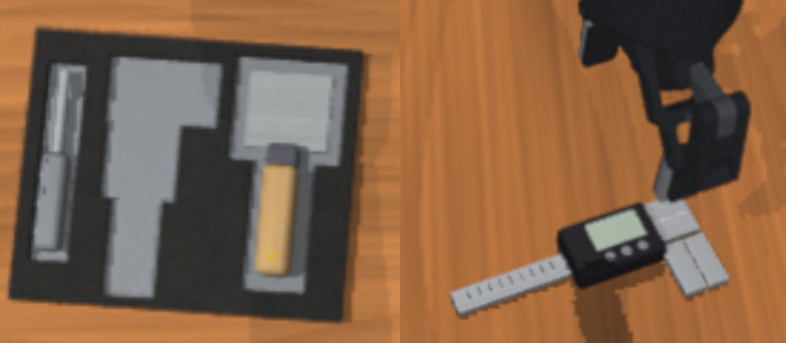

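View pics/a6.png

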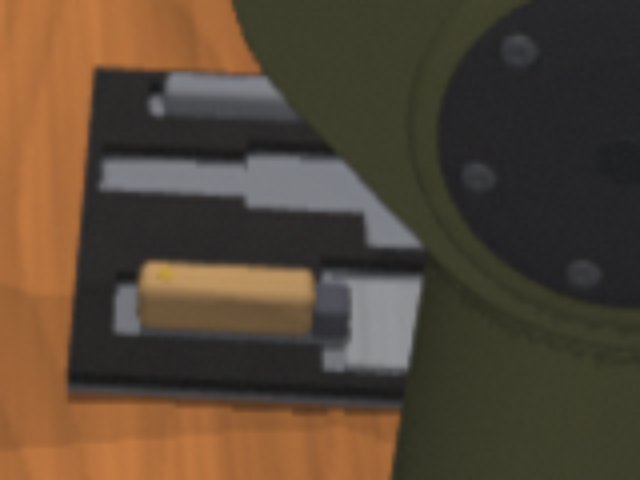

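The scraper is seated in the T with an even border (top part about (280,170)). The gripper is over the caliper, so I'll descend.

Call:
carry_out --steps '[{"linear": [-3,0,25],"twist": [0,0,0],"claw": -1},{"linear": [0,0,30],"twist": [0,0,0],"claw": -1},{"linear": [0,0,30],"twist": [0,0,0],"claw": -1},{"linear": [0,0,18],"twist": [0,0,0],"claw": -1},{"linear": [0,0,12],"twist": [0,0,0],"claw": -1},{"linear": [0,0,6],"twist": [0,0,0],"claw": -1},{"linear": [0,0,0],"twist": [0,0,0],"claw": -1}]'

```text
time: 11.88
eef_pos: [0.5593, -0.318, 0.007]
tool_rot: [0.0, -0.168, 0.986, -0.0]
ft_force: [0.2, 0.3, -0.3]
grip_width: 0.0855
```

Call:
carry_out --steps '[{"linear": [0,0,0],"twist": [0,0,0],"claw": 1},{"linear": [0,0,0],"twist": [0,0,0],"claw": 1},{"linear": [0,0,0],"twist": [0,0,0],"claw": 1},{"linear": [0,0,0],"twist": [0,0,0],"claw": 1},{"linear": [0,0,0],"twist": [0,0,0],"claw": 1},{"linear": [0,0,0],"twist": [0,0,0],"claw": 1}]' --squeeze 50

```text
time: 12.62
eef_pos: [0.5595, -0.3184, 0.0076]
tool_rot: [0.0, -0.168, 0.986, -0.001]
ft_force: [-1.0, -0.8, 4.9]
grip_width: 0.0346
```

```bash
python3 go.py 0.5587 -0.3185 0.006 109.2;  python3 - <<'E'
from plant import imaging
import cv2
b=imaging.snapshot("side")["img"][:,:,::-1]
cv2.imwrite("pics/a7.png",cv2.resize(b[300:460,310:490],(675,600),interpolation=cv2.INTER_CUBIC))
E
```

```text
shift [0.8 0.1 1.6] twist [-0.1  0.   0.1] t 12.62 pos [ 0.5595 -0.3184  0.0076] w 0.0346 F [-1.  -0.8  4.9] j [ 0.58  0.77 -0.17  1.69  0.18  0.7   2.23]
```

View pics/a7.png

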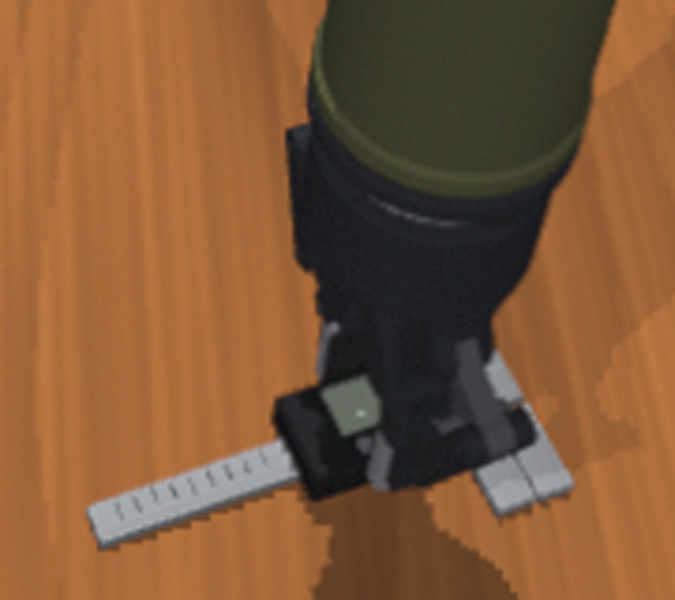

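The fingers hold the display block (35 mm opening, finger at about (390,450)). Lifting and turning.

Call:
carry_out --steps '[{"linear": [0,0,-8],"twist": [0,0,0],"claw": 1},{"linear": [0,0,-25],"twist": [0,0,0],"claw": 1},{"linear": [0,0,-35],"twist": [0,0,0],"claw": 1},{"linear": [0,0,-35],"twist": [0,0,0],"claw": 1},{"linear": [0,0,0],"twist": [0,0,8],"claw": 1},{"linear": [0,0,0],"twist": [0,0,8],"claw": 1},{"linear": [0,0,0],"twist": [0,0,7.8],"claw": 1},{"linear": [0,0,0],"twist": [0,0,0],"claw": 1}]'

```text
time: 13.68
eef_pos: [0.5589, -0.3175, 0.1097]
tool_rot: [-0.0, 0.038, 0.999, 0.0]
ft_force: [0.5, 0.4, -2.5]
grip_width: 0.0344
```

```bash
python3 go.py 0.5988 0.2843 0.1 85.4;  python3 - <<'E'
from plant import imaging
import cv2
b=imaging.snapshot("side")["img"][:,:,::-1]
cv2.imwrite("pics/a8.png",b)
E
```

```text
shift [  6.1 603.1   9.8] twist [ 0.  -0.   0.2] t 13.68 pos [ 0.5589 -0.3175  0.1097] w 0.0344 F [ 0.5  0.4 -2.5] j [ 0.52  0.64 -0.07  1.61  0.06  0.9   1.92]
```

View pics/a8.png

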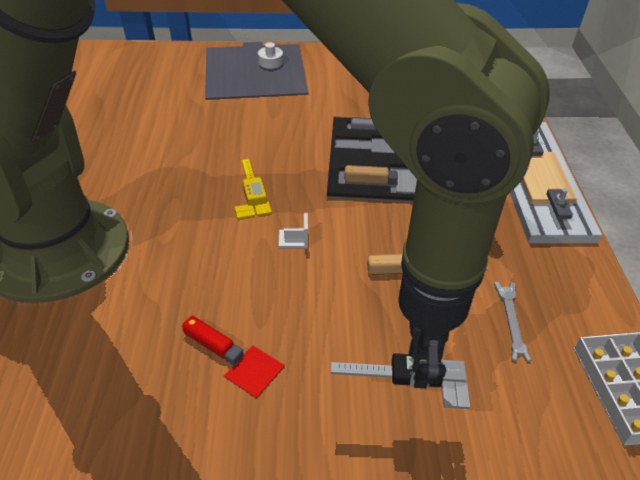

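```bash
python3 - <<'E'
from h import *
from plant import sensors
S=pickle.load(open("side0.pkl","rb"));e=sensors.read_state()["eef_pos"]
th=np.radians(-4.4);p=[e[0]-.0008*np.cos(th),e[1]-.0008*np.sin(th),th];z=(e[2]-.0076)*1000
L=[(-105,7,z+5),(-105,-7,z+5),(60,20,z+5),(60,-43,z+5),(30,-43,z+5),(-30,18,z+18),(-30,-18,z+18)]
b=cv2.imread("pics/a8.png")[320:430,310:490];b=cv2.resize(b,None,fx=4,fy=4,interpolation=cv2.INTER_CUBIC)
for a in (proj(S,world(p,L))-[310,320])*4+1.5: cv2.circle(b,tuple(map(int,a)),4,(0,0,255),1)
cv2.imwrite("pics/a9.png",b)
E
```

```text
(no output)
```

View pics/a9.png

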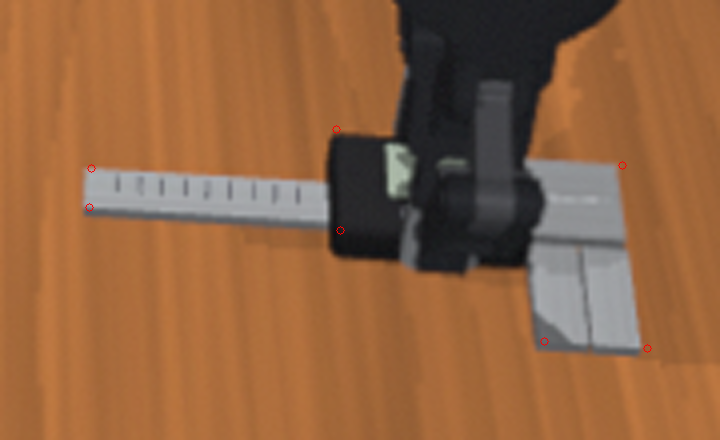

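The caliper is level and square in the hand, with the prediction about 2 mm off along x. I'll allow for that and carry it over.

Call:
carry_out --steps '[{"linear": [0.5,35,0],"twist": [0,0,0],"claw": 1},{"linear": [0.5,55,0],"twist": [0,0,0],"claw": 1},{"linear": [0.5,60,0],"twist": [0,0,0],"claw": 1},{"linear": [0.5,60,0],"twist": [0,0,0],"claw": 1},{"linear": [0.5,60,0],"twist": [0,0,0],"claw": 1},{"linear": [0.5,60,0],"twist": [0,0,0],"claw": 1},{"linear": [0.5,60,0],"twist": [0,0,0],"claw": 1},{"linear": [0.5,60,0],"twist": [0,0,0],"claw": 1}]'

```text
time: 14.72
eef_pos: [0.5899, 0.1329, 0.1099]
tool_rot: [0.0, 0.037, 0.999, -0.0]
ft_force: [0.8, -0.4, -1.9]
grip_width: 0.0344
```

Call:
carry_out --steps '[{"linear": [0.5,60,0],"twist": [0,0,0],"claw": 1},{"linear": [0.5,55,0],"twist": [0,0,0],"claw": 1},{"linear": [0,38,0],"twist": [0,0,0],"claw": 1},{"linear": [0,0,15],"twist": [0,0,0],"claw": 1},{"linear": [0,0,25],"twist": [0,0,0],"claw": 1},{"linear": [0,0,20],"twist": [0,0,0],"claw": 1},{"linear": [0,0,0],"twist": [0,0,0],"claw": 1}]'

```text
time: 15.6
eef_pos: [0.5996, 0.2816, 0.0477]
tool_rot: [-0.002, 0.038, 0.999, -0.001]
ft_force: [-0.6, -0.3, -1.3]
grip_width: 0.0341
```

```bash
python3 go.py 0.600 0.2843 0.0125 85.4;  python3 - <<'E'
from plant import imaging
import cv2
b=imaging.snapshot("side")["img"][:,:,::-1][90:220,310:470]
cv2.imwrite("pics/b1.png",cv2.resize(b,(640,520)))
E
```

```text
shift [-0.3  2.8 35.2] twist [-0.2 -0.2  0.2] t 15.6 pos [0.5996 0.2816 0.0477] w 0.0341 F [-0.6 -0.3 -1.3] j [-0.45  0.74 -0.04  1.6   0.04  0.81  0.98]
```

View pics/b1.png

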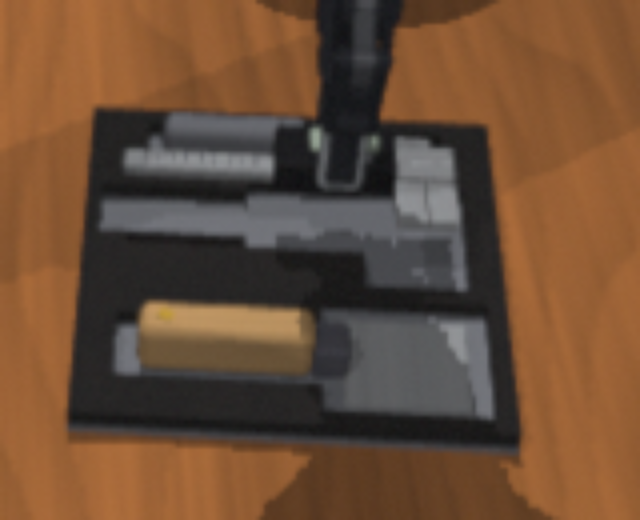

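The caliper hovers over its cut-out the right way round, long jaw towards the T (jaws at (428,180)). Lowering.

Call:
carry_out --steps '[{"linear": [0,1,8],"twist": [0,0,0],"claw": 1},{"linear": [0,0,10],"twist": [0,0,0],"claw": 1},{"linear": [0,0,8],"twist": [0,0,0],"claw": 1},{"linear": [0,0,4],"twist": [0,0,0],"claw": 1},{"linear": [0,0,2],"twist": [0,0,0],"claw": 1},{"linear": [0,0,0],"twist": [0,0,0],"claw": 1}]'

```text
time: 16.4
eef_pos: [0.601, 0.2847, 0.0178]
tool_rot: [-0.0, 0.039, 0.999, -0.0]
ft_force: [0.0, -0.2, -1.9]
grip_width: 0.035
```

```bash
python3 go.py 0.600 0.2843 0.0125 85.4;  python3 - <<'E'
from plant import imaging
import cv2
b=imaging.snapshot("side")["img"][:,:,::-1][90:220,310:470]
cv2.imwrite("pics/b2.png",cv2.resize(b,(640,520)))
E
```

```text
shift [ 0.9 -0.4  5.3] twist [-0.  -0.   0.2] t 16.4 pos [0.601  0.2847 0.0178] w 0.035 F [ 0.  -0.2 -1.9] j [-0.46  0.77 -0.04  1.62  0.04  0.75  0.98]
```

View pics/b2.png

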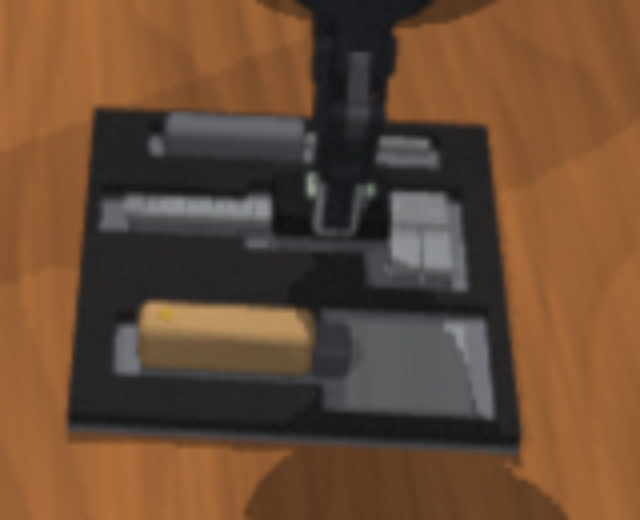

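The caliper is inside its outline, about 6 mm above the floor, with no contact yet. Lowering the rest in small steps.

Call:
carry_out --steps '[{"linear": [1,0,2],"twist": [0,0,0],"claw": 1},{"linear": [0,0,2],"twist": [0,0,0],"claw": 1},{"linear": [0,0,1],"twist": [0,0,0],"claw": 1},{"linear": [0,0,0],"twist": [0,0,0],"claw": 1}]'

```text
time: 16.95
eef_pos: [0.5999, 0.2847, 0.0127]
tool_rot: [-0.0, 0.039, 0.999, -0.0]
ft_force: [0.6, -0.7, -1.9]
grip_width: 0.0344
```

Call:
carry_out --steps '[{"linear": [0,0,0.7],"twist": [0,0,0],"claw": 1},{"linear": [0,0,0],"twist": [0,0,0],"claw": -0.2},{"linear": [0,0,0],"twist": [0,0,0],"claw": -0.2},{"linear": [0,0,0],"twist": [0,0,0],"claw": -0.2},{"linear": [0,0,-10],"twist": [0,0,0],"claw": -0.2},{"linear": [0,0,-25],"twist": [0,0,0],"claw": -0.2},{"linear": [0,0,-40],"twist": [0,0,0],"claw": -0.2},{"linear": [0,0,-50],"twist": [0,0,0],"claw": -0.2}]'

```text
time: 17.95
eef_pos: [0.5994, 0.2845, 0.1383]
tool_rot: [-0.001, 0.039, 0.999, -0.0]
ft_force: [-0.0, 0.4, 0.1]
grip_width: 0.0511
```

Call:
carry_out --steps '[{"linear": [30,40,-10],"twist": [0,0,0],"claw": -0.2},{"linear": [30,55,0],"twist": [0,0,0],"claw": -0.2},{"linear": [30,55,0],"twist": [0,0,0],"claw": -0.2},{"linear": [30,50,0],"twist": [0,0,0],"claw": -0.2},{"linear": [30,50,0],"twist": [0,0,0],"claw": -0.2},{"linear": [20,30,0],"twist": [0,0,0],"claw": -0.2},{"linear": [0,0,0],"twist": [0,0,0],"claw": -0.2}]'

```text
time: 18.82
eef_pos: [0.4482, 0.5808, 0.1474]
tool_rot: [-0.001, 0.036, 0.999, 0.001]
ft_force: [0.5, -0.6, 0.5]
grip_width: 0.0514
```

```bash
python3 go.py 0.600 0.2843 0.0125 85.4;  python3 - <<'E'
from plant import imaging
import cv2
a=imaging.snapshot("top")["img"][:,:,::-1][130:250,125:265];b=imaging.snapshot("side")["img"][:,:,::-1][100:220,315:455]
cv2.imwrite("pics/b3.png",cv2.resize(a,(700,600),interpolation=cv2.INTER_CUBIC))
cv2.imwrite("pics/b4.png",cv2.resize(b,(700,600),interpolation=cv2.INTER_CUBIC))
E
```

```text
shift [-172.8 -285.2  133.9] twist [ 0.1 -0.1  0.5] t 18.82 pos [0.4482 0.5808 0.1474] w 0.0514 F [ 0.5 -0.6  0.5] j [-0.93  0.74 -0.04  1.28  0.02  1.12  0.53]
```

View pics/b3.png

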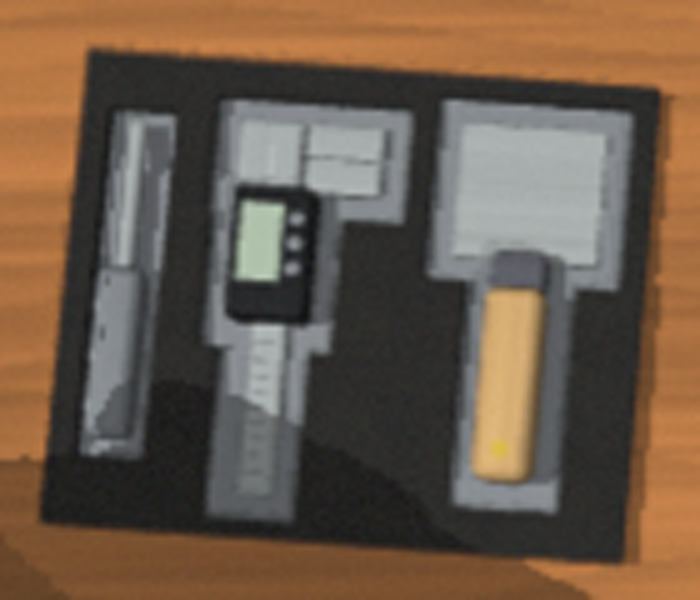

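View pics/b4.png

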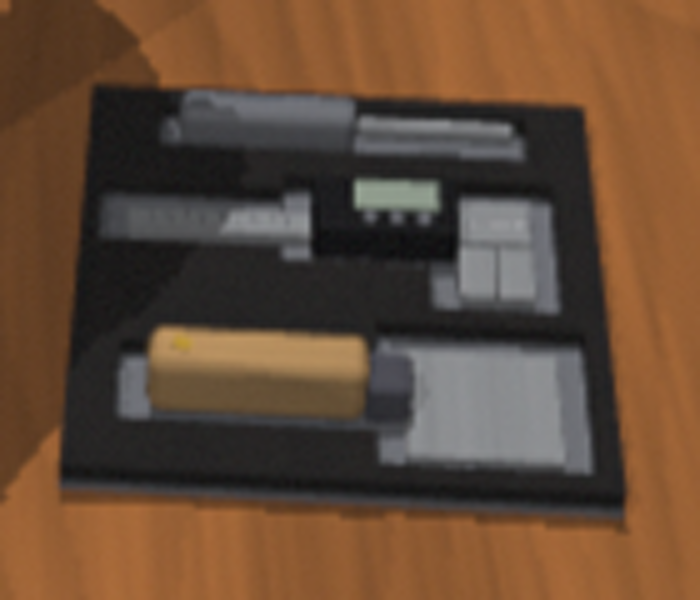

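In the top view both tools lie inside their cut-outs with a border all round: caliper block at (270,255), scraper at (520,300). The side view shows both flat and the right way round, and the gripper is clear of everything. Handing in.

```bash
python3 -c "
from plant import job_done
print(job_done())"
```

```text
the job is handed in; nothing more can be done
None
```

The wide-bladed wooden scraper and the black digital caliper are in their own cut-outs in the foam tray. Both were lowered to about 1 mm or less above the floor before release, and I handed the job in at about 19 s of the 58 s allowed.

The last top and side pictures show both tools lying flat and the right way round, with a visible gap to the outline all round. The gripper was clear of the tray. I judged the seating by eye from those pictures rather than measuring it, and the hand-in gives no verdict.

One small disagreement: with the caliper in the gripper, the side view put it about 2 mm from where I had worked out. I corrected for that before lowering it. No check failed.

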